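# Open the sprung filler cap of the coolant reservoir

## Task

Open the small blue coolant reservoir for refilling: press its orange filler cap down against the spring, keep it down while turning it counter-clockwise (seen from above) until you feel the stop, easing off as soon as you feel it so as not to wrench the lugs, then lift it off and stand it upright on its skirt in the white tray. Leave the specimen in the tray and the bottles behind the reservoir where they are.

Things in the scene. Friction and masses are not known exactly. Their poses are not given: they have to be found in the camera images.
- cap_grip (a point): Centre of the upright grip bar on the orange filler cap's flat roof. Bar: 56 mm long (this point's x), 14 mm thick (y), 26 mm high (z, up). The roof's top is 13 mm below this point, the bar's top 13 mm above, the skirt's lower edge 43 mm below. The cap is 70 mm in diameter, 56 mm tall, about 0.16 kg.
- neck_rim (a point): Centre of the mouth of the filler neck, at its rim, 109 mm above the bench; z up. The neck is a steel tube, 57 mm in outer diameter, standing 34 mm above the top of the blue reservoir. The locked cap's grip point is 28 mm above this point; when it is more than 60 mm above, the cap is clear of the neck.
- tank: Blue reservoir, fixed to the bench, 120 x 150 mm (its x, y), 75 mm high, with neck, sprung collar and catch; origin at the centre of its underside, z up.
- collar (a joint): Sprung steel collar round the neck under the cap's skirt: how far it is down (m): 0 free, 0.004 cap locked, 0.0145 cap bottomed. Its spring pushes up with 4.5 N plus 0.9 N per mm: 8 N locked, 14 N once past the catch, 17 N just before bottoming. Greased: turning the pressed cap takes under 0.3 N m until the stop.
- tray: White open tray, fixed on the mouse mat, 148 x 203 mm (its x, y), rim 20 mm high, wall 3 mm, floor 2 mm thick; origin at the centre of its underside, 3 mm above the bench, z up. The specimen stands near its -y end; its +y half is empty.
- cap: The orange cap; origin at the centre of its skirt's lower edge. Two hidden lugs hold it: the catch lets go when it is pushed 6 to 7 mm below its locked height; it bottoms hard at 10.5 mm. Held down, it turns counter-clockwise (from above) by a hidden amount, 0.65 to 1.35 rad, to a solid stop; there (within 0.07 rad) it comes straight up. Over about 1 N m wrenches the lugs.
- specimen: Black round mounted specimen, 40 mm in diameter, 21 mm tall, loose in the tray; origin at the centre of its underside.
- wash_bottle: White wash bottle with red nozzle, 165 mm tall, loose behind the reservoir; origin under it.
- lens_cleaner: White bottle with blue cap, 35 mm wide, 98 mm tall, loose behind the reservoir; origin at the centre of its underside.
- etchant: Amber dropper bottle, 33 mm wide, 74 mm tall, loose behind the reservoir; origin at the centre of its underside.
Mind the look-alikes: they are no part of the job. There is more than one size of the cap; the one meant has the size given above.

How it is judged:
By the outcome, as a careful person would: the job done as asked, in the order asked, and still so for the second after the job is handed in, with the robot touching nothing.
It also fails if it takes over 69 s, if anything falls off the work surface, if the arm or the gripper's body presses on something with over 40 N, if the wrist force passes 120 N, or if a joint passes its speed limit or range.

## Robot

A 6-joint arm with a two-finger parallel gripper is mounted at the origin on a cart in front of the work surface, level with it; the furniture and walls round the work are solid. World frame = base frame: x ahead of the robot, y to its left, z up, the work surface at z = 0. Lengths are in m, angles in degrees, forces in N, time in s.
With the tool pointing down it reaches from about 0.375 to 0.975 m from the base axis. Payload 3.8 kg.
Tool frame: the origin (TCP) lies at the very end of the fingers, on their centre line; the grasp point (between the pads) lies 19 mm behind it (grip_point_offset is the z of the grasp point in the tool frame, in m); z points along the fingers, y is the line along which they close (so a half turn about z gives the same grasp; the last joint's range is limited). The gripper opens to 85 mm and grips with 20 to 120 N. Pads are 22 mm wide; open, the fingers measure 114 mm over their backs; the gripper's body (76 mm by 85 mm) begins 54 mm behind the grasp point. The pads swing forward as they close: fully open they stand 13 mm farther back than shut.
Start: joints at [-71.041, 15.12, 91.902, -0, 72.978, -2.114], TCP at [0.243, -0.63, 0.231] pointing down, gripper open.
Joint ranges: [-150.88, 150.88], [-54.13, 125.18], [17.81, 147.31], [-75.09, 255.09], [0, 152.58], [-146.25, 146.25]. Speed limits (degrees/s): [147.25, 147.25, 180, 180, 180, 180].

## Interface

Orientations are given as [roll, pitch, yaw] about the fixed x, y, z axes, in that order (R = Rz(yaw) Ry(pitch) Rx(roll)).
In Python, from bench import * gives the robot as it stands. The module is installed in compiled form; this text tells all that it offers. Calls block until the motion is done:
- move_pose(position, orientation): joint-space move of the TCP to a pose.
- move_straight(position, rotation=None, speed=0.15): straight line of the TCP; rotation=None keeps the orientation; speed is the mean speed in m/s.
- goto_joints(angles): joint-space move.
- move_gripper(opening): opening from 0.0 (shut) to 1.0 (fully open); the grip force is fixed at half the most; returns when the fingers have stopped.
- pause(seconds).
- ik(position, orientation): joint angles nearest the present ones, or None.
- read_state(): the state.
- read_camera(name): name is "scene" or "side" or "wrist"; returns (picture, depth): 384x512x3 uint8, red, green, blue; 384x512 float32, m along the optical axis (not along the pixel's ray), 0 where there is no reading.
- camera_params(name): a dict with "mtx" (3x3 intrinsics, pixels), "world_from_camera" (4x4, takes a point from camera to world coordinates). Camera axes: x right, y up, looking along -z (the intrinsics and any distortion apply to the point x, -y, -z); pixel columns grow to the right and rows downward; lengths in m; the calibration is good to about 2 mm. A picture is of the moment at which its call begins: read the wrist's pose just before it. camera_params takes no time and is no camera call; for the wrist camera it gives the pose at the moment of the call.
A pose or a line that the arm cannot do raises MotionError and nothing moves.
- sign_off(): hands the job in; it is judged then, once.
The state is a dict: "clock": time; "q": joint angles; "dq": joint speeds; "joint_torque": joint torques, N m; "eef_pos": TCP position; "ee_rot": TCP orientation; "ft_force": force on the tool from outside, world axes, zero at the start; "torque": the same for the moment, N m; "width": opening from 0.0 (shut) to 1.0 (fully open); "grasp_force": force on a finger pad.
Only numpy, scipy, OpenCV 4.12 (cv2) and the standard library are available. Lean on these libraries where they do the work, as an engineer would, in place of code of your own. Each camera call takes 0.05 s, during which the arm holds its last target. There are 200 camera calls.

## Working session

There is one attempt and no reset: what is moved stays moved. The work goes in short steps, each a Python script; the robot and the scene stay as the last script left them, time stands still between calls to the robot, and variables do not carry over. Pictures are saved under pics/ and viewed, at most 10 in all, crops included, and the job is handed in when it is done.

```bash
mkdir -p pics; python3 - <<'E'
from bench import *
import cv2
for n in ("scene","side"):
    p,d=read_camera(n); cv2.imwrite(f"pics/{n}0.png",p[:,:,::-1]); 
    import numpy as np; np.savez(f"{n}0.npz",p=p,d=d,K=camera_params(n)["mtx"],T=camera_params(n)["world_from_camera"])
    print(n,camera_params(n))
s=read_state();print(s)
E
```

```text
scene {'mtx': array([[456.42832719,   0.        , 255.08488922],
       [  0.        , 456.42832719, 193.97029311],
       [  0.        ,   0.        ,   1.        ]]), 'world_from_camera': array([[-0.74717359,  0.3501319 , -0.56492414,  0.00745449],
       [-0.66435452, -0.41787774,  0.61968643,  0.46335313],
       [-0.01909724,  0.83832323,  0.54483892,  0.69569989],
       [ 0.        ,  0.        ,  0.        ,  1.        ]])}
side {'mtx': array([[383.54363814,   0.        , 253.29627534],
       [  0.        , 383.54363814, 190.75709137],
       [  0.        ,   0.        ,   1.        ]]), 'world_from_camera': array([[ 0.99907184, -0.03862139,  0.01907472,  0.60874935],
       [ 0.03979148,  0.65791493, -0.75204028, -0.936963  ],
       [ 0.01649529,  0.75210127,  0.65884109,  0.74095547],
       [ 0.        ,  0.        ,  0.        ,  1.        ]])}
{'clock': 0.1, 'q': array([-7.10415282e+01,  1.51661368e+01,  9.19743910e+01,  7.33139701e-04,
        7.29769173e+01, -2.11522446e+00]), 'dq': array([ 0.0279432 , -0.04896354, -0.2316644 ,  0.00962241,  0.0385102 ,
        0.10502675]), 'joint_torque': array([-1.65775327e-04, -5.16708791e+01, -3.68589342e+01, -3.00169609e-05,
        6.29677379e-03, -1.22797755e-05]), 'eef_pos': array([ 0.24248387, -0.62922979,  0.23006223]), 'ee_rot': array([-1.79882661e+02, -5.03490674e-03,  2.10734757e+01]), 'ft_force': array([ 0.15673233, -0.33409667,  0.02043209]), 'torque': array([ 0.03959357, -0.02486639, -0.01651257]), 'grasp_force': 0.0, 'width': 0.9998200853058681}
```

View pics/scene0.png

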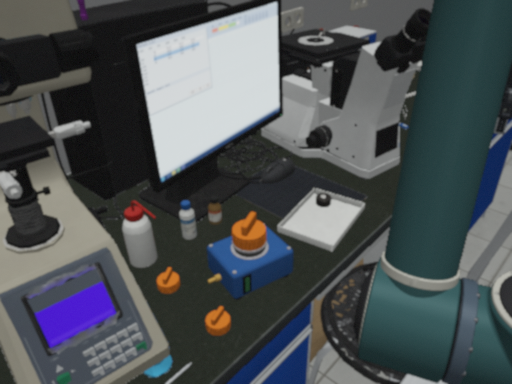

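View pics/side0.png

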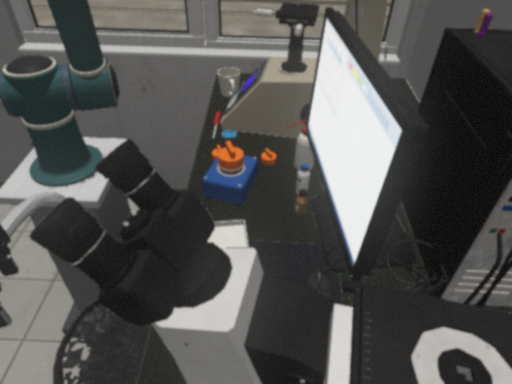

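The scene picture shows the reservoir with its orange cap at (249,232), two smaller look-alike caps at (168,280) and (217,321), the tray at (322,218) with the specimen at (323,199), and bottles at (140,235), (188,220) and (215,212).

```bash
cat > h.py <<'E'
import numpy as np, cv2
def cloud(p,d,K,T):
    v,u=np.mgrid[:d.shape[0],:d.shape[1]]
    X=np.stack([(u-K[0,2])/K[0,0]*d,-(v-K[1,2])/K[1,1]*d,-d],-1)
    W=X@T[:3,:3].T+T[:3,3]; W[d<=0]=np.nan
    return W
def bar(P):  # grip-bar top face -> centre, yaw (deg), size
    r=cv2.minAreaRect((P[:,:2]*1000).astype(np.float32)); return r
E
python3 - <<'E'
from h import *
f=np.load("scene0.npz");p=f["p"];W=cloud(p,f["d"],f["K"],f["T"])
hsv=cv2.cvtColor(p,cv2.COLOR_RGB2HSV);H,S,V=[hsv[...,i].astype(int) for i in range(3)]
v,u=np.mgrid[:384,:512]
def box(a,b,c,d): return (u>=a)&(u<b)&(v>=c)&(v<d)
o=(H>5)&(H<20)&(S>150)&np.isfinite(W[...,2])
c=W[o&box(225,275,205,260)]; print("cap z pct",np.percentile(c[:,2],[1,10,30,50,70,90,99]))
t=c[c[:,2]>0.138];print("bar",len(t),t.mean(0),bar(t))
t=c[abs(c[:,2]-0.124)<.004];print("roof",len(t),t.mean(0),bar(t))
b=(H>100)&(H<120)&(S>150)&box(200,300,225,300)&(abs(W[...,2]-.075)<.006);print("tanktop",b.sum(),W[b].mean(0),bar(W[b]))
w=(S<40)&(V>150)&box(265,375,180,255)&(W[...,2]<.03)&(W[...,2]>0);print("tray",w.sum(),bar(W[w]),np.median(W[w],0), cv2.boxPoints(bar(W[w])))
k=(V<60)&box(313,333,190,209)&(W[...,2]>.018)&(W[...,2]<.04);print("spec",W[k].mean(0),bar(W[k]))
for n,uv in dict(wb=(140,235),lens=(188,220),etch=(215,212),cap2=(168,280),cap3=(217,321)).items(): print(n,W[uv[1],uv[0]])
# obstacles: monitor etc. height map near work
g=W[(W[...,0]>.3)&(W[...,0]<1.0)&(abs(W[...,1]+.1)<.5)]
for y in np.arange(-.6,.4,.1): print(round(y,1),[round(float(np.nanmax(np.r_[-1,g[(abs(g[:,0]-x)<.05)&(abs(g[:,1]-y)<.05),2]])),2) for x in np.arange(.35,1,.1)])
E
```

```text
cap z pct [0.00162309 0.10377718 0.11873237 0.12527861 0.12671137 0.14939838
 0.15235862]
bar 171 [ 0.51856149 -0.07669715  0.1482096 ] ((521.61572265625, -80.0982437133789), (14.2462739944458, 55.97486114501953), 20.534692764282227)
roof 429 [ 0.51637716 -0.07412798  0.12526589] ((521.6529541015625, -79.31487274169922), (65.41967010498047, 69.15670013427734), 43.30899429321289)
tanktop 1398 [ 0.50737172 -0.05929864  0.07565514] ((521.174072265625, -77.01211547851562), (146.26048278808594, 117.7492904663086), 73.9483642578125)
tray 2218 ((512.5050048828125, -342.1239013671875), (147.49830627441406, 207.12925720214844), 9.23983097076416) [ 0.50878295 -0.33613802  0.00700916] [[ 423.08368 -251.74474]
 [ 456.34186 -456.1865 ]
 [ 601.92633 -432.50305]
 [ 568.66815 -228.06131]]
spec [ 0.54590675 -0.39441987  0.02470905] ((549.07958984375, -397.5881042480469), (32.95076370239258, 26.89185905456543), 57.9809684753418)
wb [0.71687975 0.05587579 0.09090381]
lens [ 0.71495078 -0.07497204  0.05836556]
etch [nan nan nan]
cap2 [0.62086405 0.0673149  0.02709816]
cap3 [0.46438725 0.0770286  0.02597389]
-0.6 [-0.79, 0.49, 0.42, 0.11, 0.11, 0.1, 0.05]
-0.5 [0.0, 0.48, 0.01, 0.01, 0.48, 0.04, 0.04]
-0.4 [0.01, 0.03, 0.03, 0.03, 0.49, 0.08, 0.46]
-0.3 [0.01, 0.03, 0.03, 0.01, 0.49, 0.09, 0.45]
-0.2 [0.01, 0.03, 0.08, 0.01, 0.49, 0.09, 0.34]
-0.1 [0.0, 0.13, 0.15, 0.01, 0.49, 0.08, 0.16]
-0.0 [0.0, 0.08, 0.13, 0.15, 0.49, 0.01, 0.18]
0.1 [0.0, 0.04, 0.01, 0.39, 0.25, 0.41, 0.18]
0.2 [0.0, 0.12, 0.61, 0.47, 0.41, 0.41, -1.0]
0.3 [-1.0, 0.57, 0.6, 0.47, 0.41, 0.27, -1.0]
```

```bash
python3 - <<'E'
from bench import *
from h import *
move_pose([.5216,-.080,.26],[180,0,110.5])
s=read_state();print(s["clock"],s["q"].round(1),s["eef_pos"],s["ee_rot"])
c=camera_params("wrist");p,d=read_camera("wrist")
np.savez("w0.npz",p=p,d=d,K=c["mtx"],T=c["world_from_camera"])
cv2.imwrite("pics/w0.png",p[:,:,::-1])
W=cloud(p,d,c["mtx"],c["world_from_camera"])
hsv=cv2.cvtColor(p,cv2.COLOR_RGB2HSV)
o=(hsv[...,0]>4)&(hsv[...,0]<20)&(hsv[...,1]>150)&(W[...,2]>.1)
t=W[o];print(np.percentile(t[:,2],[1,10,30,50,70,90,99]))
for lo,hi in((.142,.16),(.12,.13)):
  a=t[(t[:,2]>lo)&(t[:,2]<hi)];print(len(a),a[:,2].mean(),bar(a))
E
```

```text
2.3083 [-11.5  -1.9 107.7  -0.   74.2 -31.9] [ 0.52164116 -0.08081389  0.2599544 ] [-1.79989275e+02  1.68584491e-02  1.10428413e+02]
[0.11319953 0.12237671 0.12305999 0.1235626  0.12439874 0.14903502
 0.15023984]
1051 0.148523514697145 ((523.003662109375, -78.28366088867188), (14.043813705444336, 54.26446533203125), 20.053014755249023)
2944 0.12329010104756195 ((523.27587890625, -78.22486877441406), (67.67958068847656, 67.44438934326172), 19.448040008544922)
```

View pics/w0.png

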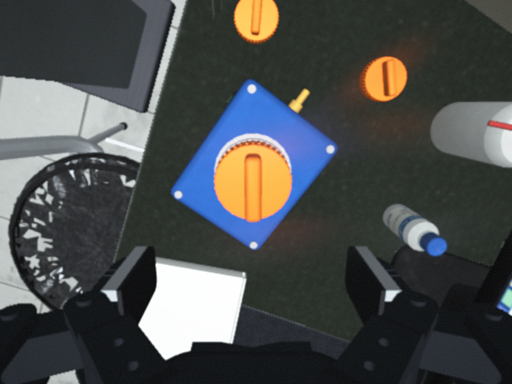

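The wrist picture shows the cap centred at (253,181), with its bar vertical between the fingers. The line is clear, so I'm grasping.

```bash
python3 - <<'E'
from bench import *
def st(m):
    s=read_state();print(m,round(s["clock"],2),s["eef_pos"].round(4),s["ee_rot"].round(2),"F",s["ft_force"].round(2),"M",s["torque"].round(3),"w",round(s["width"],3),"g",round(s["grasp_force"],1))
R=[180,0,110.05];x,y=.5228,-.0786
move_gripper(.5);st("half")
move_straight([x,y,.17],R,.15);st("hi")
move_straight([x,y,.1285],R,.06);st("low")
move_gripper(0.);st("grip")
move_straight([x,y,.1285-.004],R,.02);st("-4")
E
```

```text
half 2.85 [ 0.5216 -0.0801  0.26  ] [-180.     -0.    110.49] F [-0.14 -0.44 -0.68] M [0.058 0.01  0.005] w 0.5 g 0.0
hi 3.6 [ 0.5234 -0.0787  0.1707] [1.7994e+02 4.0000e-02 1.1005e+02] F [ 0.25 -0.85 -0.17] M [-0.001  0.054 -0.003] w 0.499 g 0.0
low 4.44 [ 0.523  -0.0786  0.1286] [1.7999e+02 1.0000e-02 1.1005e+02] F [-0.14  0.21  0.38] M [ 0.059 -0.032 -0.015] w 0.503 g 0.0
grip 4.81 [ 0.5232 -0.0787  0.1292] [1.7995e+02 3.0000e-02 1.1005e+02] F [-2.09  0.14  2.2 ] M [0.045 0.14  0.055] w 0.149 g 60.1
-4 5.16 [ 0.5234 -0.0788  0.126 ] [1.7993e+02 4.0000e-02 1.1005e+02] F [-2.7  -0.57  9.26] M [ 0.089  0.546 -0.013] w 0.148 g 61.0
```

```bash
python3 - <<'E'
from bench import *
def st(m):
    s=read_state();print(m,round(s["clock"],2),s["eef_pos"].round(4),s["ee_rot"].round(2),"F",s["ft_force"].round(2),"M",s["torque"].round(3),"g",round(s["grasp_force"],1));return s
R=[180,0,110.05];x,y=.5230,-.0786
pause(.2);st("settle")
for z in (.1225,.121,.120,.119):
    move_straight([x,y,z],R,.02);pause(.15);s=st(z)
    if s["eef_pos"][2]<.1209 or s["ft_force"][2]>17: break
E
```

```text
settle 5.36 [ 0.5235 -0.0788  0.1261] [1.7993e+02 5.0000e-02 1.1005e+02] F [-2.61  0.79  8.41] M [ 0.057  0.563 -0.07 ] g 61.0
0.1225 5.76 [ 0.5239 -0.0788  0.1244] [1.7991e+02 6.0000e-02 1.1005e+02] F [-2.96  0.18 10.09] M [ 0.023  0.601 -0.022] g 61.2
0.121 6.16 [ 0.524  -0.0788  0.1231] [1.7989e+02 7.0000e-02 1.1005e+02] F [-3.68 -0.5  11.43] M [ 0.055  0.659 -0.022] g 61.4
0.12 6.56 [ 0.524  -0.0788  0.1223] [1.7989e+02 7.0000e-02 1.1005e+02] F [-3.86  1.01 12.67] M [0.098 0.68  0.006] g 61.5
0.119 6.96 [ 0.5241 -0.0788  0.1214] [1.7989e+02 7.0000e-02 1.1005e+02] F [-3.52  0.15 12.47] M [ 0.108  0.699 -0.032] g 61.6
```

```bash
python3 - <<'E'
from bench import *
def st(m):
    s=read_state();print(m,round(s["clock"],2),s["eef_pos"].round(4),s["ee_rot"].round(2),"F",s["ft_force"].round(2),"M",s["torque"].round(3),"g",round(s["grasp_force"],1));return s
R=[180,0,110.05]
for z in (.118,.117,.116,.115,.114):
    move_straight([.522,-.0785,z],R,.02);pause(.15)
    s=st(z)
    if s["ft_force"][2]>14.9: break
E
```

```text
0.118 7.36 [ 0.524  -0.0789  0.121 ] [1.7978e+02 1.3000e-01 1.1004e+02] F [-1.39  0.96 12.76] M [0.056 0.508 0.025] g 61.7
0.117 7.76 [ 0.524  -0.0788  0.1201] [1.7978e+02 1.2000e-01 1.1005e+02] F [-1.76  1.1  13.38] M [ 0.118  0.623 -0.025] g 61.8
0.116 8.16 [ 0.524  -0.0788  0.1192] [1.7978e+02 1.3000e-01 1.1005e+02] F [-2.51  1.14 15.46] M [0.051 0.698 0.013] g 61.9
```

```bash
cat > t.py <<'E'
from bench import *
def st(m):
    s=read_state();print(m,round(s["clock"],2),s["eef_pos"].round(4),s["ee_rot"].round(2),"F",s["ft_force"].round(1),"M",s["torque"].round(3),"g",round(s["grasp_force"],1),flush=True);return s
E
python3 - <<'E'
from t import *
P=[.5225,-.0785,.1153]
move_straight(P,[180,0,110.05],.02);pause(.15);st(0)
for a in (1,2,4,7,10,15,20,25,30,33):
    move_straight(P,[180,0,110.05+a],.02);pause(.1);s=st(a)
    if abs(s["torque"][2])>.4: break
E
```

```text
0 8.56 [ 0.5241 -0.0788  0.1187] [1.7983e+02 1.1000e-01 1.1005e+02] F [-4.7  0.8 16.1] M [ 0.079  0.906 -0.043] g 62.1
1 8.91 [ 0.5245 -0.0789  0.1187] [1.7979e+02 1.3000e-01 1.1104e+02] F [-3.7  0.5 15.9] M [ 0.088  0.7   -0.113] g 62.0
2 9.26 [ 0.5248 -0.0789  0.1188] [1.7976e+02 1.5000e-01 1.1204e+02] F [-3.2 -0.5 14.5] M [ 0.097  0.631 -0.009] g 62.0
4 9.61 [ 0.5251 -0.079   0.1189] [179.73   0.19 114.05] F [-2.5  0.1 15. ] M [0.094 0.545 0.01 ] g 61.9
7 9.96 [ 0.5255 -0.079   0.119 ] [179.71   0.23 117.06] F [-0.7  0.3 14.9] M [0.089 0.478 0.089] g 61.9
10 10.31 [ 0.5255 -0.079   0.119 ] [179.71   0.24 120.06] F [-0.1  1.1 13.8] M [0.101 0.433 0.066] g 61.9
15 10.66 [ 0.5256 -0.079   0.1191] [179.73   0.27 125.08] F [-1.6  1.2 15.3] M [0.13  0.378 0.183] g 61.9
20 11.01 [ 0.5257 -0.079   0.1191] [179.74   0.3  130.07] F [-1.9  1.  15. ] M [0.161 0.403 0.178] g 61.9
25 11.36 [ 0.5256 -0.0789  0.1191] [179.77   0.32 135.07] F [-2.2  1.  14.9] M [0.143 0.387 0.176] g 61.9
30 11.71 [ 0.5253 -0.079   0.1189] [179.83   0.3  140.08] F [-2.   0.8 14.2] M [0.133 0.452 0.108] g 62.0
33 12.06 [ 0.525  -0.0791  0.1188] [179.87   0.28 143.06] F [-1.8 -0.3 15.1] M [0.068 0.638 0.122] g 62.0
```

```bash
python3 - <<'E'
from t import *
P=[.5222,-.0785,.1153];h=[]
for a in range(34,80):
    move_straight(P,[180,0,110.05+a],.02)
    m=read_state();s=read_state();mz=s["torque"][2];h.append(mz)
    if a%4==0: st(a)
    if abs(mz-.13)>.3: 
        st(f"stop? {a}");break
print([round(float(v),2) for v in h])
E
```

```text
36 12.81 [ 0.5246 -0.0791  0.1188] [179.89   0.28 146.03] F [-2.7  0.6 15.2] M [-0.01   0.605 -0.067] g 62.0
40 13.81 [ 0.5243 -0.0792  0.1187] [179.94   0.26 150.04] F [-2.5 -0.2 15. ] M [-0.047  0.689 -0.136] g 62.0
44 14.81 [ 0.524  -0.0797  0.1186] [-179.98    0.25  154.04] F [-4.6 -0.8 15.9] M [-0.361  0.863 -0.197] g 62.0
stop? 44 14.81 [ 0.524  -0.0797  0.1186] [-179.98    0.25  154.04] F [-4.6 -0.8 15.9] M [-0.361  0.863 -0.197] g 62.0
[-0.14, -0.14, -0.07, -0.15, -0.1, -0.11, -0.14, -0.09, -0.1, -0.17, -0.2]
```

```bash
python3 - <<'E'
from t import *
P=[.5222,-.0785,.1153]
for i in range(1,60):
    a=44+i*.5
    move_straight(P,[180,0,110.05+a],.02)
    s=read_state()
    if i<8 or i%6==0: st(a)
    if abs(s["torque"][2])>.4: st(f"stop? {a}");break
E
```

```text
44.5 15.06 [ 0.524  -0.0799  0.1187] [-179.97    0.26  154.53] F [-4.1 -3.3 15.9] M [-0.476  0.889 -0.278] g 62.0
45.0 15.31 [ 0.5239 -0.08    0.1186] [-179.95    0.25  155.03] F [-4.8 -3.9 15.6] M [-0.537  0.912 -0.267] g 62.1
45.5 15.56 [ 0.5238 -0.0802  0.1186] [-179.93    0.25  155.53] F [-4.7 -4.1 15. ] M [-0.6    0.919 -0.251] g 62.1
46.0 15.81 [ 0.5238 -0.0803  0.1186] [-179.92    0.26  156.03] F [-4.9 -4.4 16. ] M [-0.655  0.979 -0.272] g 62.1
46.5 16.06 [ 0.5237 -0.0805  0.1186] [-179.9     0.25  156.53] F [-5.3 -5.  15.3] M [-0.789  0.979 -0.344] g 62.1
47.0 16.31 [ 0.5237 -0.0805  0.1187] [-179.9     0.26  157.  ] F [-5.2 -4.9 15.9] M [-0.827  1.017 -0.526] g 62.2
stop? 47.0 16.31 [ 0.5237 -0.0805  0.1187] [-179.9     0.26  157.  ] F [-5.2 -4.9 15.9] M [-0.827  1.017 -0.526] g 62.2
```

```bash
python3 - <<'E'
from t import *
R=[180,0,110.05+46]
move_straight([.5222,-.0785,.1153],R,.02);st("ease")
for z in (.119,.123,.127,.131,.135,.139):
    move_straight([.5228,-.0785,z],R,.03);pause(.1);s=st(z)
    if s["ft_force"][2]<-6: break
E
```

```text
ease 16.56 [ 0.5237 -0.0804  0.1186] [-179.89    0.26  156.07] F [-5.6 -5.2 15.9] M [-0.772  0.95  -0.138] g 62.0
0.119 16.93 [ 0.5237 -0.0804  0.1218] [-179.87    0.19  156.07] F [-5.6 -5.5 13.7] M [-0.861  0.962 -0.089] g 61.8
0.123 17.32 [ 0.5236 -0.0804  0.1253] [-179.87    0.18  156.07] F [-4.1 -5.  10.8] M [-0.821  0.843 -0.096] g 61.3
0.127 17.7 [ 0.5235 -0.0803  0.1287] [-1.7987e+02  1.7000e-01  1.5606e+02] F [-2.7 -4.9  8.4] M [-0.862  0.545 -0.154] g 60.8
0.131 18.08 [ 0.5232 -0.0802  0.1319] [-1.7987e+02  1.2000e-01  1.5606e+02] F [-1.5 -5.7  4. ] M [-0.868  0.375 -0.141] g 60.5
0.135 18.47 [ 0.5221 -0.0795  0.1345] [-1.7988e+02 -4.0000e-02  1.5606e+02] F [-1.1 -4.1 -0.1] M [-1.069  0.345 -0.085] g 59.7
0.139 18.85 [ 0.5217 -0.0787  0.1384] [-1.7992e+02 -1.2000e-01  1.5606e+02] F [-3.  -4.7 -1.5] M [-0.885  0.66  -0.113] g 59.7
```

```bash
python3 - <<'E'
from t import *
R=[180,0,110.05+46]
for z in (.145,.155,.165,.18,.26):
    move_straight([.5226,-.0795,z],R,.05);s=st(z)
    if s["ft_force"][2]<-10: break
from h import *
p,d=read_camera("scene");cv2.imwrite("pics/s1.png",p[:,:,::-1])
p,d=read_camera("wrist");cv2.imwrite("pics/w1.png",p[:,:,::-1])
E
```

```text
0.145 19.12 [ 0.5235 -0.079   0.1457] [1.7991e+02 9.0000e-02 1.5604e+02] F [-0.5  0.1 -1.1] M [ 0.024 -0.065 -0.054] g 59.5
0.155 19.48 [ 0.5232 -0.0795  0.1558] [1.7997e+02 9.0000e-02 1.5606e+02] F [ 0.1  1.  -2.4] M [ 0.025  0.071 -0.048] g 59.5
0.165 19.82 [ 0.5231 -0.0796  0.1657] [1.7998e+02 7.0000e-02 1.5605e+02] F [ 0.3  0.8 -2.8] M [-0.045  0.011 -0.08 ] g 59.5
0.18 20.27 [ 0.523  -0.0796  0.1806] [1.7998e+02 7.0000e-02 1.5605e+02] F [-0.9 -0.3 -1.6] M [-0.067  0.006  0.01 ] g 59.5
0.26 22.02 [ 0.5224 -0.0794  0.2596] [-1.7999e+02 -4.0000e-02  1.5605e+02] F [-0.8 -0.1 -1.3] M [-0.027 -0.034  0.068] g 59.5
```

View pics/s1.png

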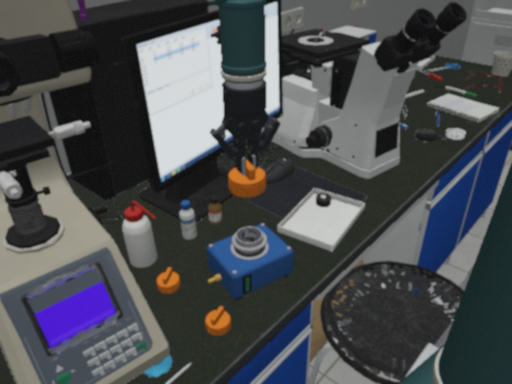

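View pics/w1.png

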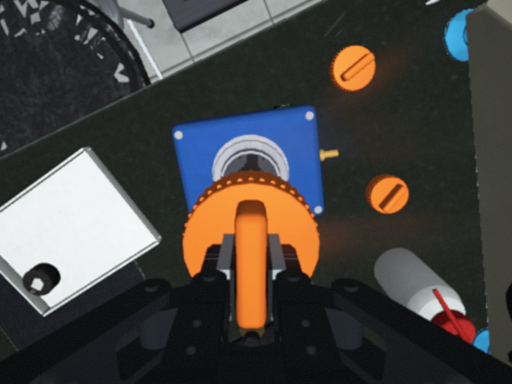

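The cap is held upright at (247,180) in the scene picture and the neck is open. The tray's empty half is free, and the specimen sits at (323,199). I'm placing the cap now.

```bash
python3 - <<'E'
from t import *
R=[180,0,140.];x,y=.5053,-.2977
move_straight([x,y,.22],R,.12);pause(.2);s=st("over")
move_straight([x,y,.06],R,.1);st("60")
move_straight([x,y,.043],R,.04);pause(.2);b=st("43")["ft_force"][2]
z=.043
while z>.031:
    z-=.001;move_straight([x,y,z],R,.02);pause(.05)
    f=sum(read_state()["ft_force"][2] for _ in range(1));
    if f-b>4: break
st(z)
from h import *
p,d=read_camera("scene");cv2.imwrite("pics/s2.png",cv2.resize(p[140:300,220:420,::-1],None,fx=3,fy=3))
E
```

```text
over 24.33 [ 0.5054 -0.2974  0.2201] [1.7999e+02 1.0000e-02 1.4003e+02] F [-0.3 -0.2 -2.5] M [-0.012  0.016 -0.051] g 59.5
60 26.08 [ 0.5059 -0.2981  0.0609] [1.7999e+02 9.0000e-02 1.4000e+02] F [-0.1 -0.6 -1.4] M [-0.073 -0.041 -0.034] g 59.5
43 26.86 [ 0.5055 -0.2979  0.0432] [1.8e+02 3.0e-02 1.4e+02] F [ 0.4 -0.5 -2. ] M [-0.041 -0.08  -0.037] g 59.5
0.03899999999999999 28.06 [ 0.5056 -0.2979  0.0403] [1.8e+02 3.0e-02 1.4e+02] F [-3.2  1.7  6.3] M [ 0.253  0.419 -0.025] g 61.0
```

View pics/s2.png

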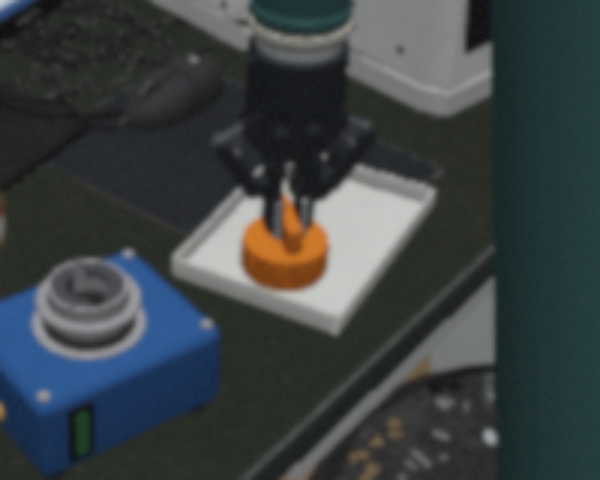

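The cap (285,245 in the crop) is resting on the tray floor, inside the rim. I'm releasing it and backing away.

```bash
python3 - <<'E'
from t import *
R=[180,0,140.];x,y=.5053,-.2977
move_gripper(.5);st("open")
move_straight([x,y,.10],R,.08);move_straight([x,y,.26],R,.2);st("up")
move_straight([.47,-.22,.30],R,.2);st("away")
from h import *
p,d=read_camera("scene");c=camera_params("scene");cv2.imwrite("pics/s3.png",cv2.resize(p[140:340,100:390,::-1],None,fx=2.7,fy=2.7))
W=cloud(p,d,c["mtx"],c["world_from_camera"])
h=cv2.cvtColor(p,cv2.COLOR_RGB2HSV)
o=(h[...,0]>4)&(h[...,0]<20)&(h[...,1]>150)&(W[...,1]<-.2)&(W[...,2]<.1)
t=W[o];print(np.percentile(t[:,2],[1,50,90,99]))
a=t[(t[:,2]>.03)&(t[:,2]<.041)];print(bar(a), np.linalg.lstsq(np.c_[a[:,:2],np.ones(len(a))],a[:,2],rcond=None)[0])
E
```

```text
open 28.51 [ 0.5053 -0.2976  0.0388] [-1.8e+02 -1.0e-02  1.4e+02] F [ 0.  -0.5 -0.3] M [ 0.071  0.006 -0.016] g 0.0
up 30.38 [ 0.5045 -0.2972  0.2583] [-1.7998e+02 -1.6000e-01  1.4000e+02] F [-0.1  0.9  0.1] M [-0.005  0.065 -0.071] g 0.0
away 31.0 [ 0.4699 -0.2201  0.2992] [-1.7997e+02 -2.0000e-02  1.4003e+02] F [ 0.8 -1.  -0.5] M [-0.021 -0.017 -0.027] g 0.0
[0.01111426 0.03619609 0.05799423 0.06348949]
((503.5099182128906, -293.89654541015625), (64.35365295410156, 63.290283203125), 27.997417449951172) [ 0.01893136 -0.02601914  0.01917797]
```

View pics/s3.png

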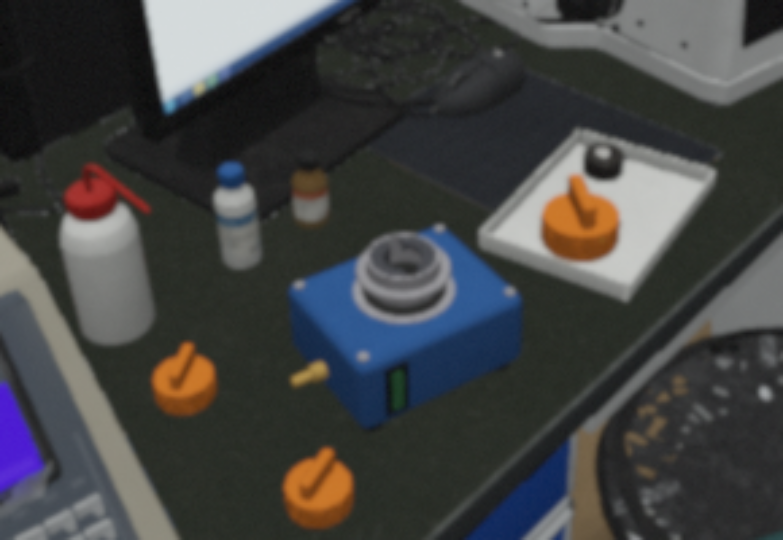

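The cap stands level in the tray (580,225 in the crop), the neck is open (403,265), and the specimen and bottles are where they were.

```bash
python3 -c "
from bench import *
print(sign_off())"
```

```text
the job is handed in; nothing more can be done
None
```

I handed the job in at about 31 s: the orange filler cap is off and standing upright in the white tray, the turn was stopped and eased off at about 0.53 N m, and the specimen and bottles were not disturbed.

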